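# Touch-test the glued ski patch and stop the cure timer

## Task

The glue on the ski repair should have set: touch the round patch on the ski lightly with the fingertips and lift off again. Then press the large button on the bench timer all the way down to stop it, let it spring back and withdraw. Leave the other patches, the small buttons, the clamps and everything else on the bench alone, and do not lift or shove the timer.

Things in the scene. Friction and masses are not known exactly. Their poses are not given: they have to be found in the camera images.
- patch_round: round black repair patch, a disc 48 mm across, on the ski's upper face; the one to be touched. Origin: centre of its top face, which stands 3 mm proud of the ski face and about 75 mm above the bench; z up, y along the ski.
- ski (a joint): how far the ski has sunk into its pads, m: 0 at rest, 0.012 at most. The ski (pale yellow, base side up, 85 mm wide, about 0.85 m long, running roughly left to right) rests on two rubber pads that give: it starts to sink at about 2 N and then sinks 1 mm for each further 1.5 N
- patch_square: square black patch, 46 x 46 mm, 125 mm from the round one along the ski (+y); not to be touched. Origin: centre of its top face, 3 mm proud
- patch_strip: narrow black strip patch, 24 x 85 mm, its length along the ski, 135 mm from the round one (-y); not to be touched. Origin: centre of its top face, 3 mm proud
- clamp_left: bar clamp with a red handle and a wood pad, squeezing the ski 345 mm from the round patch (+y); stands up to 150 mm above the ski face, to be left alone. Origin: on the ski face at the clamp's middle
- clamp_right: the same bar clamp at the other end of the ski (-y), 345 mm from the round patch; to be left alone. Origin: on the ski face at the clamp's middle
- timer: bench timer: a loose grey box 90 (x) x 165 (y) x 52 mm high, 0.6 to 1.2 kg, with a dark display and a row of three white round push buttons on top. Origin: centre of its underside, z up; the buttons lie in a row along its y axis, large one at the +y end. It stands on the bench nearer the robot than the ski, to the left or the right
- button_large_top (a point): centre of the top face of the timer's large push button (34 mm across; the other two are 18 mm across), about 74 mm above the bench and 10 mm above its black collar (50 mm across). Pressed straight down
- button_large (a joint): travel of the large button: 0 up, 0.006 m fully down (about 5 N); a spring brings it back
- button_mid (a joint): travel of the small button in the middle of the row, 64 mm from the large one: 0 up, 0.006 m down; not to be pressed
- button_end (a joint): travel of the small button at the other end of the row, 112 mm from the large one: 0 up, 0.006 m down; not to be pressed
- parts_box: loose open red box of screws, 100 x 150 x 45 mm high, on the right when the timer is on the left, and the other way round. Origin: centre of its underside. To be left alone
- glue_bottle: loose amber bottle, 52 mm across, 120 mm high. Origin: centre of its underside. To be left alone
- tape_roll: loose roll of tape lying flat, 90 mm across, 25 mm high. Origin: centre of its underside. To be left alone
- wax_tin: loose tin, 56 mm across, 45 mm high, in front of the ski. Origin: centre of its underside. To be left alone
- sanding_block: loose cork sanding block, 60 x 110 x 35 mm high, behind the ski. Origin: centre of its underside. To be left alone
- screwdriver: loose screwdriver, 170 mm long, lying behind the ski. Origin: under its middle. To be left alone
There are look-alikes about, which are no part of the job. There is more than one size of the timer; the one meant has the size given above.

How it is judged (in metres and radians):
On the way, in this order (a step that is already met when the one before it is completed fails the run):
1. the fingertips touch the round patch (contact force between the fingers and patch_round above 0.5 N), for 0.05 s.
2. the hand has lifted off the round patch (contact force between anything else and patch_round below 0.1 N and distance between the grasp point and patch_round above 0.05 m), for 0.05 s.
3. the fingers press the large button down (at least 4.5 of its 6 mm) (value of joint button_large above 0.0045 m and contact force between the fingers and timer above 1 N), for 0.05 s.
At the end, for the whole second after the job is handed in: The round patch was touched and left, then the large button was pressed; all three buttons are up again (under 1 mm), the ski is back at its height (within 3 mm), the timer stands flat within 20 mm of where it was, and every bystander is at rest, within 20 mm and 0.25 rad of upright as at the start (value of joint each of button_large, button_mid, button_end below 0.001 m and distance of each of timer, parts_box, glue_bottle, tape_roll, wax_tin, sanding_block, screwdriver from where it was at the start of the episode below 0.02 m and angle between timer's own z axis and vertical below 0.05 rad and linear speed of each of timer, parts_box, glue_bottle, tape_roll, wax_tin, sanding_block, screwdriver below 0.03 m/s and distance of patch_round from where it was at the start of the episode below 0.003 m and angle between each of parts_box, glue_bottle, tape_roll, wax_tin, sanding_block, screwdriver's own z axis and vertical below 0.25 rad).
It fails at once if the round patch is pressed hard (over 18 N) (contact force between anything else and patch_round above 18 N).
It fails at once if another patch is touched (over 0.5 N) or a clamp knocked (over 2 N) (contact force between anything else and patch_square above 0.5 N or contact force between anything else and patch_strip above 0.5 N or contact force between anything else and clamp_left above 2 N or contact force between anything else and clamp_right above 2 N).
It fails at once if a small button is pressed (over 2 mm) (value of joint any of button_mid, button_end above 0.002 m).
It fails at once if the timer is lifted by 8 mm, shoved by 20 mm or tipped (height (world z) of timer above 0.008 m or distance of timer from where it was at the start of the episode above 0.02 m or angle between timer's own z axis and vertical above 0.1 rad).
It fails at once if a bystander is lifted, shoved (20 mm) or tipped (distance of any of parts_box, glue_bottle, tape_roll, wax_tin, sanding_block, screwdriver from where it was at the start of the episode above 0.02 m or angle between any of parts_box, glue_bottle, tape_roll, wax_tin, sanding_block, screwdriver's own z axis and vertical above 0.25 rad).
It also fails if it takes over 38 s, if anything falls off the work surface, if the arm or the gripper's body presses on something with over 40 N, if the wrist force passes 120 N, or if a joint passes its speed limit or range.

## Robot

A 6-joint arm with a two-finger parallel gripper is mounted at the origin on the work surface. World frame = base frame: x ahead of the robot, y to its left, z up, the work surface at z = 0. Lengths are in m, angles in degrees, forces in N, time in s.
With the tool pointing down it reaches from about 0.25 to 0.8 m from the base axis. Payload 8.5 kg.
Tool frame: the origin (TCP) lies where the fingers leave the gripper's body, on its centre line; the fingertips stand 73 mm ahead of it and the grasp point (between the pads) lies 54 mm ahead of it (env.tip_extent is the distance from the TCP to the fingertips, in m); z points along the fingers, y is the line along which they close (so a half turn about z gives the same grasp; the last joint's range is limited). The gripper opens to 85 mm and grips with 20 to 120 N. Pads are 22 mm wide; open, the fingers measure 114 mm over their backs; the gripper's body (76 mm by 85 mm) begins 54 mm behind the grasp point. The pads swing forward as they close: fully open they stand 13 mm farther back than shut.
Start: joints at [72.25, 13.648, -0.773, 75.585, 0, 90], TCP at [0.16, 0.5, 0.304] pointing down, gripper open.
Joint ranges: [-152.45, 152.45], [-59.26, 108.67], [-65.41, 83.53], [-104.44, 129.93], [-82.83, 76.93], [-180, 180]. Speed limits (degrees/s): [127.2, 127.2, 159.86, 180, 180, 180].

## Interface

Orientations are given as [roll, pitch, yaw] about the fixed x, y, z axes, in that order (R = Rz(yaw) Ry(pitch) Rx(roll)).
In Python, from station import env gives the robot as it stands.
- The arm moves only by the tool step_arm, never from a script. Its arguments are lists of equal length, an entry for each row: "translation": the shift along the tool's x, y, z in mm, a list of three; "twist": the turn, a rotation vector about the tool's x, y, z in degrees, a list of three; "gripper": the finger opening in mm, from 0 to 85.4. In form: {"translation": [[tx, ty, tz], ...], "twist": [[rx, ry, rz], ...], "gripper": [gripper, ...]}. A call has 1 to 8 rows; each row is the pose to reach, as a shift and turn from the pose commanded when the call began, along the tool's axes at that moment; what a row does not reach only later rows make up. A row lasts 1/12 s, in which the tool goes at most 41.7 mm and 7.16 degrees, less where a joint would pass 70% of its speed; a pose out of reach is approached as far as the arm can. A call with a gripper value outside its range is refused whole. The fingers move at their own pace and stop on an object; the grip force is fixed at half the most. Time passes only in rows, so rows that repeat a pose let the fingers close. It gives the time, the measured TCP pose, the force, the opening and the grip force at its end, in the units of the state.
- env.get_obs(): the state, without advancing time (a new reading comes with each control period).
- env.camera(name): name is "side" or "top" or "wrist"; returns (picture, depth): 384x512x3 uint8, red, green, blue; 384x512 float32, m along the optical axis (not along the pixel's ray), 0 where there is no reading.
- env.camera_model(name): a dict with "mtx" (3x3 intrinsics, pixels), "T" (4x4, takes a point from camera to world coordinates); the wrist camera has in their place "mount" (4x4, takes a point from camera to tool coordinates, whose origin is the TCP and whose axes are the flange's). Camera axes: x right, y down, z forward; pixel columns grow to the right and rows downward; lengths in m; the calibration is good to about 2 mm. A picture is of the moment at which its call begins: read the wrist's pose just before it. camera_model takes no time and is no camera call.
- env.sign_off(): hands the job in; it is judged then, once.
The state is a dict: "time_s": time; "joint_pos": joint angles; "dq": joint speeds; "tau": joint torques, N m; "tool_pos": TCP position; "tcp_rot": TCP orientation; "force": force on the tool from outside, world axes, zero at the start; "torque": the same for the moment, N m; "gripper_width": finger opening in m; "gripper_force": force on a finger pad.
Only numpy, scipy, OpenCV 4.12 (cv2) and the standard library are available. Lean on these libraries where they do the work, as an engineer would, in place of code of your own. Each camera call takes 0.05 s, during which the arm holds its last target. There are 200 camera calls.

## Working session

There is one attempt and no reset: what is moved stays moved. The work goes in short steps, Python scripts to look and compute and a tool call to move; the robot and the scene stay as the last step left them, time stands still between calls to the robot, and variables do not carry over. Pictures are saved under pics/ and viewed, at most 10 in all, crops included, and the job is handed in when it is done.

Besides the shell and the picture viewer there is one more tool, called after "Request:" by a JSON object that holds its "name" and its "arguments". step_arm: Moves the arm, as the interface text tells. Its arguments: {"type":"object","properties":{"translation":{"type":"array","items":{"type":"array","items":{"type":"number"}}},"twist":{"type":"array","items":{"type":"array","items":{"type":"number"}}},"gripper":{"type":"array","items":{"type":"number"}}},"required":["translation","twist","gripper"]}

```bash
mkdir -p pics; python3 - <<'E'
from station import env
import cv2,numpy as np
o=env.get_obs();print({k:o[k] for k in("time_s","tool_pos","tcp_rot","force","gripper_width")},env.tip_extent)
for n in("top","side"):
    p,d=env.camera(n);m=env.camera_model(n);np.savez(f"pics/{n}0.npz",p=p,d=d,K=m["mtx"],T=m["T"])
    cv2.imwrite(f"pics/{n}0.png",p[:,:,::-1]);print(n,np.round(m["T"],3).tolist(),m["mtx"].tolist())
E
```

```text
{'time_s': 0.0, 'tool_pos': array([0.15997259, 0.49969911, 0.30328844]), 'tcp_rot': array([-1.79917816e+02, -2.11667658e-03,  1.62248054e+02]), 'force': array([-0.46243797, -0.0643065 ,  0.27524573]), 'gripper_width': 0.08539012032771376} 0.0726
top [[-0.019, -0.988, 0.154, 0.399], [-1.0, 0.021, 0.009, 0.025], [-0.012, -0.154, -0.988, 1.016], [0.0, 0.0, 0.0, 1.0]] [[347.6921980720519, 0.0, 254.20456232932165], [0.0, 347.6921980720519, 190.52635936190615], [0.0, 0.0, 1.0]]
side [[-0.996, -0.065, 0.062, 0.465], [-0.09, 0.73, -0.678, 0.664], [-0.001, -0.681, -0.733, 0.76], [0.0, 0.0, 0.0, 1.0]] [[355.4169633661405, 0.0, 261.68092634851945], [0.0, 355.4169633661405, 190.69360440820745], [0.0, 0.0, 1.0]]
```

View pics/top0.png

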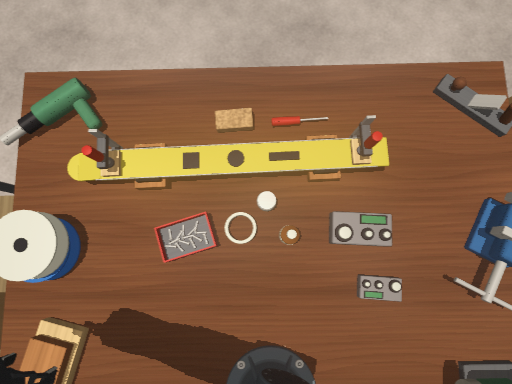

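View pics/side0.png

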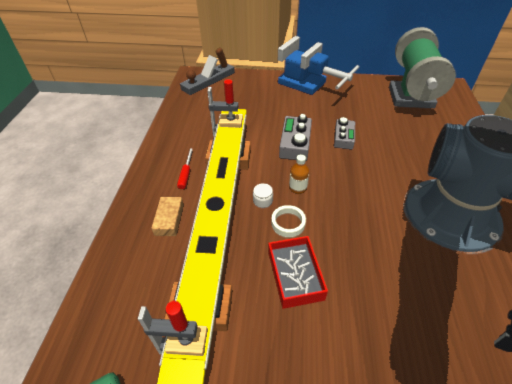

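The top view shows these patches: round (236,158), square (191,160) and strip (284,156). There are two candidate timers, the large one at (361,229) with its big button at (345,233), and a small look-alike at (380,288) with its big button at (396,286). I choose the round patch and the large timer, and will check the timer's size.

```bash
cat > h.py <<'E'
import numpy as np,cv2
def load(n):
    z=np.load(f"pics/{n}.npz");return z["p"],z["d"],z["K"],z["T"]
def ray(K,T,u,v,z):
    r=T[:3,:3]@np.linalg.solve(K,[u,v,1.]);return T[:3,3]+r*(z-T[2,3])/r[2]
def dep(K,T,d,u,v):
    return T[:3,:3]@(np.linalg.solve(K,[u,v,1.])*np.median(d[int(v)-1:int(v)+2,int(u)-1:int(u)+2]))+T[:3,3]
def blobs(mask,box):
    x0,y0,x1,y1=box;m=np.zeros(mask.shape,np.uint8);m[y0:y1,x0:x1]=mask[y0:y1,x0:x1]
    n,l,s,c=cv2.connectedComponentsWithStats(m);return [(c[i],s[i]) for i in range(1,n) if s[i][4]>15]
E
python3 - <<'E'
from h import *
np.set_printoptions(precision=4,suppress=True)
for n,bp,bt in(("top0",(160,145,310,172),(325,205,400,305)),("side0",(190,150,235,256),(275,110,360,162))):
    p,d,K,T=load(n);g=p.max(2);sp=p.max(2).astype(int)-p.min(2)
    print(n,"dark")
    for c,s in blobs((g<80),bp):print(c,s[2:],ray(K,T,*c,.075),dep(K,T,d,*c))
    print("white")
    for c,s in blobs((g>170)&(sp<40),bt):print(c,s[2:],ray(K,T,*c,.074),dep(K,T,d,*c))
    if n=="top0":
        for u,v in((331,213),(392,213),(331,244),(392,245)):print("corner",ray(K,T,u,v,.052))
        print([dep(K,T,d,u,v) for u,v in((267,200),(291,235),(370,132),(363,140),(375,138),(366,118))])
p,_,_,_=load("top0");q,_,_,_=load("side0")
a=cv2.resize(p[190:310,300:420],(480,480),interpolation=2);b=cv2.resize(p[130:190,200:270],(320,274),interpolation=2)
o=np.zeros((480,800,3),np.uint8);o[:,:480]=a;o[:274,480:]=b;cv2.imwrite("pics/crop.png",o[:,:,::-1])
E
```

```text
top0 dark
white
[344.6174 232.1391] [ 12  12 115] [ 0.4278 -0.2067  0.074 ] [ 0.4277 -0.2064  0.0756]
[368.6333 233.3667] [ 6  6 30] [ 0.4233 -0.2707  0.074 ] [ 0.4233 -0.2707  0.0739]
[386.5862 234.2759] [ 6  6 29] [ 0.4199 -0.3184  0.074 ] [ 0.4199 -0.3182  0.0746]
[367.1176 283.5882] [ 5  4 17] [ 0.2927 -0.2577  0.074 ] [ 0.2901 -0.2646  0.0508]
[395.7636 286.0727] [ 8  9 55] [ 0.2851 -0.3319  0.074 ] [ 0.2824 -0.3402  0.0521]
corner [ 0.4818 -0.1777  0.052 ]
corner [ 0.4784 -0.3458  0.052 ]
corner [ 0.397  -0.1732  0.052 ]
corner [ 0.3911 -0.3389  0.052 ]
[array([ 0.5226, -0.0015,  0.0453]), array([ 0.4217, -0.0583,  0.1223]), array([ 0.6822, -0.2702,  0.1443]), array([ 0.6614, -0.251 ,  0.1435]), array([ 0.6424, -0.255 ,  0.2207]), array([ 0.7051, -0.2488,  0.1859])]
side0 dark
[221.9147 167.3643] [ 10  20 129] [ 0.6415 -0.049   0.075 ] [ 0.6419 -0.0506  0.0734]
[230.1176 228.5235] [ 10  60 170] [0.5867 0.1599 0.075 ] [0.6    0.1048 0.0001]
[214.7588 203.4235] [ 17  12 170] [0.6375 0.0847 0.075 ] [0.6376 0.0845 0.0748]
[206.5942 244.2609] [ 21  16 276] [0.634  0.2094 0.075 ] [0.6341 0.2092 0.0747]
white
[302.1176 115.5882] [ 5  4 17] [ 0.4207 -0.3172  0.074 ] [ 0.4207 -0.3175  0.0738]
[343.     119.4167] [ 7  4 24] [ 0.2887 -0.3077  0.074 ] [ 0.2831 -0.3388  0.0521]
[301.     124.3333] [ 5  4 18] [ 0.4237 -0.2694  0.074 ] [ 0.4237 -0.2698  0.0737]
[299.493  136.4085] [11  8 71] [ 0.4274 -0.2077  0.074 ] [ 0.4274 -0.2072  0.0744]
[300.8571 157.7347] [ 9  7 49] [ 0.4218 -0.11    0.074 ] [ 0.4246 -0.0589  0.1193]
```

View pics/crop.png

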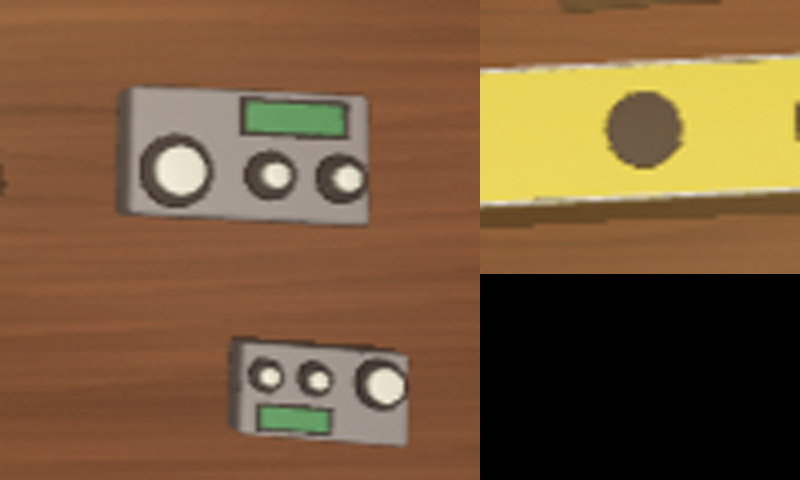

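The larger timer measures about 86 x 166 mm with button spacings of 64 and 112 mm, so it's the right one. The crop shows its large button with a collar on the left. The round patch is at (0.6375, 0.0846, 0.075), with neighbours 125 and 134 mm away as described. I'll go above the patch with the gripper closed.

Request:
{"name": "step_arm", "arguments": {"translation": [[-581, -249, 0], [-581, -249, 0], [-581, -249, 0], [-581, -249, 0], [-581, -249, 0], [-581, -249, 0], [-581, -249, 0], [-581, -249, 0]], "twist": [[0, 0, 0], [0, 0, 0], [0, 0, 0], [0, 0, 0], [0, 0, 0], [0, 0, 0], [0, 0, 0], [0, 0, 0]], "gripper": [0, 0, 0, 0, 0, 0, 0, 0]}}

```text
time_s: 0.77
tool_pos: [0.4129, 0.2797, 0.3038]
tcp_rot: [-180.0, -0.0, 162.3]
force: [0.7, 0.8, -0.3]
gripper_width: -0.0001
gripper_force: 0.0
```

```bash
cat > go.py <<'E'
from station import env
import sys,numpy as np
from scipy.spatial.transform import Rotation as R
np.set_printoptions(precision=4,suppress=True)
o=env.get_obs();g=np.array(eval(sys.argv[1]))
print(o["time_s"],o["tool_pos"],o["tcp_rot"],o["joint_pos"],o["force"],o["gripper_width"])
print("shift mm",R.from_euler("xyz",o["tcp_rot"],degrees=True).inv().apply(g-o["tool_pos"])*1000)
E
python3 go.py .6375,.0846,.300
```

```text
0.7667 [0.4129 0.2797 0.3038] [-179.9868   -0.0092  162.2541] [34.1194 11.0788 -4.1633 74.774  -0.0009 51.8652] [ 0.6957  0.8255 -0.3361] -6.008260539271527e-05
shift mm [-273.4107 -117.3902    3.7765]
```

Request:
{"name": "step_arm", "arguments": {"translation": [[-273, -117, 60], [-273, -117, 60], [-273, -117, 60], [-273, -117, 60], [-273, -117, 60], [-273, -117, 60], [-273, -117, 60], [-273, -117, 60]], "twist": [[0, 0, 0], [0, 0, 0], [0, 0, 0], [0, 0, 0], [0, 0, 0], [0, 0, 0], [0, 0, 0], [0, 0, 0]], "gripper": [0, 0, 0, 0, 0, 0, 0, 0]}}

```text
time_s: 1.43
tool_pos: [0.6391, 0.0829, 0.2414]
tcp_rot: [-179.9, -0.0, 162.1]
force: [-1.1, 0.0, -0.4]
gripper_width: -0.0003
gripper_force: 0.0
```

```bash
python3 go.py .6375,.0846,.158; python3 - <<'E'
from h import *
from station import env
from scipy.spatial.transform import Rotation as R
o=env.get_obs();p,d=env.camera("wrist");m=env.camera_model("wrist")
A=np.eye(4);A[:3,:3]=R.from_euler("xyz",o["tcp_rot"],degrees=True).as_matrix();A[:3,3]=o["tool_pos"];T=A@m["mount"];K=m["mtx"]
cv2.imwrite("pics/w1.png",p[:,:,::-1]);g=p.max(2)
for c,s in blobs(g<80,(0,0,512,384)):print(c,s,ray(K,T,*c,.075))
C=np.linalg.inv(T)@[.6375,.0846,.075,1];print("expected px",(K@C[:3]/C[2])[:2])
E
```

```text
1.4333 [0.6391 0.0829 0.2414] [-179.9012   -0.0338  162.0572] [ 7.4162 26.857   9.9359 73.1517 -0.0748 25.359 ] [-1.1159  0.0023 -0.412 ] -0.0002680176289266432
shift mm [ 1.9923  1.2928 83.3604]
[130.23682197  91.42516318] [    0     0   493   214 22215] [0.53773094 0.02063818 0.075     ]
[155.67045455  11.51136364] [139   0  39  21  88] [0.49745175 0.05766407 0.075     ]
[510.6  36.1] [510  31   2  12  20] [0.58378524 0.27629101 0.075     ]
[420.01620068 137.75176378] [ 383   99   73   78 3827] [0.63250432 0.20810225 0.075     ]
[259.60197008 192.2608537 ] [ 230  163   61   59 2741] [0.63622607 0.0838239  0.075     ]
[  7.45505618 217.14606742] [  0 211  19  15 178] [ 0.59442869 -0.11243486  0.075     ]
[106.23475046 244.01478743] [  53  217  105   55 2705] [ 0.63990054 -0.04858224  0.075     ]
[259.24551314 340.39961451] [   16   240   488   144 31648] [0.77040202 0.03989842 0.075     ]
[327.72727273 243.59090909] [322 241  13   6  22] [0.6949934  0.12291482 0.075     ]
[301.92105263 252.73684211] [292 249  23   8  38] [0.69656273 0.10072666 0.075     ]
expected px [261.06906    193.45955556]
```

View pics/w1.png

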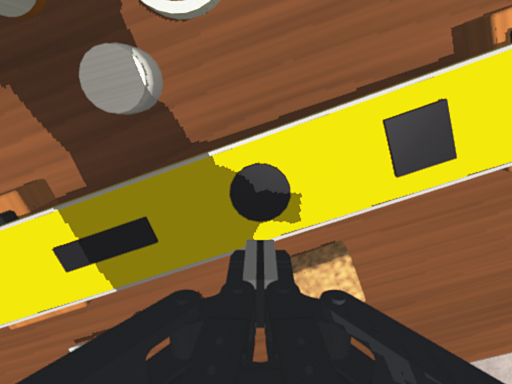

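The wrist view puts the round patch at (260,192), between the strip (106,244) and the square (420,138), and agrees with my measurement within 2 mm. I'll descend to about 5 mm above it, then ease down.

Request:
{"name": "step_arm", "arguments": {"translation": [[1, 1, 40], [1, 1, 70], [1, 1, 87], [1, 1, 87], [1, 1, 87], [1, 1, 87], [1, 1, 87]], "twist": [[0, 0, 0], [0, 0, 0], [0, 0, 0], [0, 0, 0], [0, 0, 0], [0, 0, 0], [0, 0, 0]], "gripper": [0, 0, 0, 0, 0, 0, 0]}}

```text
time_s: 2.07
tool_pos: [0.6362, 0.0886, 0.1589]
tcp_rot: [179.9, 0.1, 162.3]
force: [0.1, -0.7, 0.3]
gripper_width: 0.0
gripper_force: 0.0
```

```bash
python3 go.py .6375,.0846,.1476
```

```text
2.0667 [0.6362 0.0886 0.1589] [179.9337   0.1448 162.2737] [ 7.9252 29.2041  1.3707 62.0075 -0.0029 25.6514] [ 0.1015 -0.7015  0.3367] 2.3763610383399934e-05
shift mm [-2.3901 -3.3942 11.2658]
```

Request:
{"name": "step_arm", "arguments": {"translation": [[-2, -3, 4], [-2, -3, 7], [-2, -3, 8], [-2, -3, 8], [-2, -3, 8]], "twist": [[0, 0, 0], [0, 0, 0], [0, 0, 0], [0, 0, 0], [0, 0, 0]], "gripper": [0, 0, 0, 0, 0]}}

```text
time_s: 2.48
tool_pos: [0.6364, 0.0846, 0.1489]
tcp_rot: [-180.0, -0.0, 162.2]
force: [0.3, 0.6, -0.5]
gripper_width: -0.0
gripper_force: 0.0
```

Request:
{"name": "step_arm", "arguments": {"translation": [[0, 0, 1], [0, 0, 1], [0, 0, 2], [0, 0, 2], [0, 0, 2]], "twist": [[0, 0, 0], [0, 0, 0], [0, 0, 0], [0, 0, 0], [0, 0, 0]], "gripper": [0, 0, 0, 0, 0]}}

```text
time_s: 2.9
tool_pos: [0.6365, 0.0847, 0.1471]
tcp_rot: [180.0, 0.0, 162.3]
force: [-0.9, -0.1, 2.7]
gripper_width: 0.0
gripper_force: 1.5
```

Request:
{"name": "step_arm", "arguments": {"translation": [[0, 0, 1], [0, 0, 1], [0, 0, 1]], "twist": [[0, 0, 0], [0, 0, 0], [0, 0, 0]], "gripper": [0, 0, 0]}}

```text
time_s: 3.15
tool_pos: [0.6365, 0.0846, 0.1461]
tcp_rot: [180.0, 0.0, 162.3]
force: [-1.8, 0.5, 5.0]
gripper_width: -0.0002
gripper_force: 2.2
```

Contact is clear at 5 N. Lifting off.

Request:
{"name": "step_arm", "arguments": {"translation": [[0, 0, -10], [0, 0, -40], [0, 0, -80], [0, 0, -120], [0, 0, -120], [0, 0, -120], [0, 0, -120]], "twist": [[0, 0, 0], [0, 0, 0], [0, 0, 0], [0, 0, 0], [0, 0, 0], [0, 0, 0], [0, 0, 0]], "gripper": [0, 0, 0, 0, 0, 0, 0]}}

```text
time_s: 3.73
tool_pos: [0.6364, 0.0846, 0.266]
tcp_rot: [180.0, 0.0, 162.2]
force: [0.8, -0.1, 0.3]
gripper_width: -0.0003
gripper_force: 0.0
```

```bash
python3 go.py .4276,-.2070,.27
```

```text
3.7333 [0.6364 0.0846 0.266 ] [179.9997   0.0102 162.2484] [ 7.5764 26.035  12.2131 76.1687 -0.0041 25.3279] [ 0.8071 -0.1428  0.3409] -0.0003303293827024878
shift mm [ 109.939  -341.4041   -3.9831]
```

Request:
{"name": "step_arm", "arguments": {"translation": [[110, -341, 0], [110, -341, 0], [110, -341, 0], [110, -341, 0], [110, -341, 0], [110, -341, 0], [110, -341, 0], [110, -341, 0]], "twist": [[0, 0, 0], [0, 0, 0], [0, 0, 0], [0, 0, 0], [0, 0, 0], [0, 0, 0], [0, 0, 0], [0, 0, 0]], "gripper": [0, 0, 0, 0, 0, 0, 0, 0]}}

```text
time_s: 4.4
tool_pos: [0.4401, -0.1872, 0.2645]
tcp_rot: [180.0, -0.2, 162.3]
force: [1.1, -0.7, 0.1]
gripper_width: -0.0002
gripper_force: 0.0
```

```bash
python3 go.py .4276,-.2070,.20
```

```text
4.4 [ 0.4401 -0.1872  0.2645] [179.9947  -0.1563 162.2682] [-23.0349  10.1781 -11.1704  68.8077  -0.0092  -5.303 ] [ 1.0542 -0.6755  0.0975] -0.00016630153295241302
shift mm [  5.6892 -22.7025  64.56  ]
```

Request:
{"name": "step_arm", "arguments": {"translation": [[6, -23, 0], [6, -23, 20], [6, -23, 50], [6, -23, 60], [6, -23, 60], [6, -23, 60]], "twist": [[0, 0, 0], [0, 0, 0], [0, 0, 0], [0, 0, 0], [0, 0, 0], [0, 0, 0]], "gripper": [0, 0, 0, 0, 0, 0]}}

```text
time_s: 4.9
tool_pos: [0.4287, -0.206, 0.2049]
tcp_rot: [180.0, -0.2, 162.2]
force: [0.0, -0.9, 0.8]
gripper_width: -0.0001
gripper_force: 0.0
```

```bash
python3 go.py .4276,-.2070,.152; python3 - <<'E'
from h import *
from station import env
from scipy.spatial.transform import Rotation as R
o=env.get_obs();p,d=env.camera("wrist");m=env.camera_model("wrist")
A=np.eye(4);A[:3,:3]=R.from_euler("xyz",o["tcp_rot"],degrees=True).as_matrix();A[:3,3]=o["tool_pos"];T=A@m["mount"];K=m["mtx"]
cv2.imwrite("pics/w2.png",p[:,:,::-1]);g=p.max(2);sp=g.astype(int)-p.min(2)
for c,s in blobs((g>160)&(sp<40),(0,0,512,384)):
    if s[4]>200:print(c,s,ray(K,T,*c,.074))
E
```

```text
4.9 [ 0.4287 -0.206   0.2049] [179.9809  -0.185  162.2418] [-25.6647  12.2417 -17.7869  60.1573  -0.0066  -7.9064] [ 0.0121 -0.8771  0.8198] -0.00014285428577091804
shift mm [ 0.6327 -1.275  52.8619]
[27.36376864 43.76209531] [   0    0   61   94 2749] [ 0.28942839 -0.29996862  0.074     ]
[102.45628415  27.40437158] [ 92  17  22  21 366] [ 0.29488388 -0.25543674  0.074     ]
[53.75590551 39.66666667] [ 42  29  24  21 381] [ 0.2921266  -0.28459545  0.074     ]
[ 4.67936508 58.22857143] [  0  40  12  34 315] [ 0.29218761 -0.31638416  0.074     ]
[421.89876144 123.48788368] [ 400   94   76   73 1857] [ 0.40287317 -0.09285686  0.074     ]
[504.58730159 150.86309524] [495 130  17  41 504] [ 0.43570184 -0.04600903  0.074     ]
[269.66351119 168.03098107] [ 228  151   70   49 1162] [ 0.40110124 -0.19001318  0.074     ]
[255.20261097 207.69921671] [ 231  183   49   50 1915] [ 0.42402243 -0.20720979  0.074     ]
[498.05500331 213.58117959] [ 478  183   34   68 1509] [ 0.47773041 -0.05372572  0.074     ]
[166.05291005 228.36507937] [153 215  27  27 567] [ 0.41975316 -0.26952723  0.074     ]
[290.14740191 242.87062566] [260 228  50  35 943] [ 0.45602563 -0.19228236  0.074     ]
[101.68013468 243.24747475] [ 87 230  30  27 594] [ 0.41652768 -0.3161916   0.074     ]
```

View pics/w2.png

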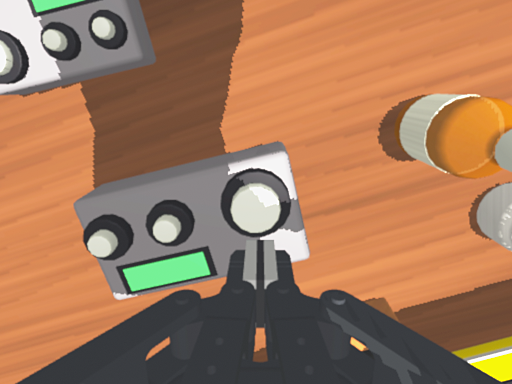

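The wrist view shows the large button at (255,208), the small buttons at (166,228) and (102,243), and the bottle well clear on the right. The measurement agrees within 3.5 mm. Descending.

Request:
{"name": "step_arm", "arguments": {"translation": [[2, -1, 25], [2, -1, 45], [2, -1, 50], [2, -1, 50], [2, -1, 50]], "twist": [[0, 0, 0], [0, 0, 0], [0, 0, 0], [0, 0, 0], [0, 0, 0]], "gripper": [0, 0, 0, 0, 0]}}

```text
time_s: 5.37
tool_pos: [0.4279, -0.2068, 0.1568]
tcp_rot: [-180.0, 0.0, 162.3]
force: [0.7, -0.4, 0.2]
gripper_width: -0.0002
gripper_force: 0.0
```

Tip is now at about 0.084; the button top is at 0.074 and fully down at 0.068.

Request:
{"name": "step_arm", "arguments": {"translation": [[1, 0, 5], [1, 0, 9], [1, 0, 11], [1, 0, 12], [1, 0, 13], [1, 0, 14], [1, 0, 14], [1, 0, 14]], "twist": [[0, 0, 0], [0, 0, 0], [0, 0, 0], [0, 0, 0], [0, 0, 0], [0, 0, 0], [0, 0, 0], [0, 0, 0]], "gripper": [0, 0, 0, 0, 0, 0, 0, 0]}}

```text
time_s: 6.03
tool_pos: [0.4268, -0.2066, 0.1422]
tcp_rot: [-180.0, 0.1, 162.3]
force: [1.1, 0.3, 4.0]
gripper_width: 0.0001
gripper_force: 2.0
```

Request:
{"name": "step_arm", "arguments": {"translation": [[0, 0, 1], [0, 0, 1], [0, 0, 2], [0, 0, 2], [0, 0, 2]], "twist": [[0, 0, 0], [0, 0, 0], [0, 0, 0], [0, 0, 0], [0, 0, 0]], "gripper": [0, 0, 0, 0, 0]}}

```text
time_s: 6.45
tool_pos: [0.4268, -0.2066, 0.1406]
tcp_rot: [-180.0, 0.1, 162.2]
force: [0.8, 0.8, 11.4]
gripper_width: 0.0001
gripper_force: 5.5
```

The force rose to 11.4 N, above the 5 N spring, so the button is on its stop. Withdrawing.

Request:
{"name": "step_arm", "arguments": {"translation": [[0, 0, -5], [0, 0, -25], [0, 0, -60], [0, 0, -100], [0, 0, -120], [0, 0, -120], [0, 0, -120], [0, 0, -120]], "twist": [[0, 0, 0], [0, 0, 0], [0, 0, 0], [0, 0, 0], [0, 0, 0], [0, 0, 0], [0, 0, 0], [0, 0, 0]], "gripper": [0, 0, 0, 0, 0, 0, 0, 0]}}

```text
time_s: 7.12
tool_pos: [0.4257, -0.2061, 0.2589]
tcp_rot: [180.0, -0.1, 162.2]
force: [-0.0, 0.7, -0.8]
gripper_width: 0.0006
gripper_force: 0.0
```

```bash
python3 - <<'E'
from h import *
from station import env
o=env.get_obs();print(o["time_s"],o["tool_pos"],o["force"],o["dq"])
p,d=env.camera("side");m=env.camera_model("side");K,T=m["mtx"],m["T"]
cv2.imwrite("pics/side1.png",p[:,:,::-1]);g=p.max(2);sp=g.astype(int)-p.min(2)
for c,s in blobs((g>150)&(sp<40),(275,110,360,162)):print(c,s[2:],ray(K,T,*c,.074),dep(K,T,d,*c))
c=(214.8,203.4);print(dep(K,T,d,*c))
E
```

```text
7.1167 [ 0.4256774  -0.20610483  0.2588857 ] [-0.03432242  0.6806765  -0.7740639 ] [-0.0225512   0.69979015 -0.71362504 -0.16654733  0.02911188 -0.04628953]
[343.3        119.66666667] [ 8  5 30] [ 0.28783556 -0.30644169  0.074     ] [ 0.28166325 -0.34033186  0.05004601]
[350.6  124.66] [ 9  8 50] [ 0.26646538 -0.2815832   0.074     ] [ 0.25486445 -0.33695233  0.03383539]
[289.24087591 142.45985401] [ 27  17 137] [ 0.45764964 -0.17585619  0.074     ] [ 0.45742958 -0.20264232  0.05212286]
[301.67647059 138.        ] [ 7  7 34] [ 0.42060923 -0.20049295  0.074     ] [ 0.42061968 -0.20028741  0.07416309]
[300.9137931  157.63793103] [ 9  8 58] [ 0.42160115 -0.11042336  0.074     ] [ 0.42444633 -0.05913001  0.11943345]
[0.63749118 0.08449654 0.07486235]
```

View pics/side1.png

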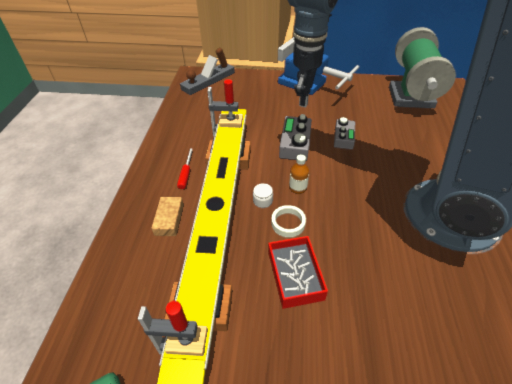

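The picture shows the gripper clear above the timer, the large button at (301,138) back up at z = 0.074, the round patch at (215,203) at rest height, and everything else where it was.

```bash
python3 -c "
from station import env
print(env.sign_off())"
```

```text
the job is handed in; nothing more can be done
None
```

I touched the round patch at about 5 N and lifted off, then pressed the large timer button to its stop at 11 N. It sprang back, I withdrew, and I handed the job in at about 7 s; the sign-off gave no verdict.

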